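# Change over the vacuum filtration manifold

### The arm

A 6-joint arm with a two-finger parallel gripper is mounted at the origin on the work surface. World frame = base frame: x ahead of the robot, y to its left, z up, the work surface at z = 0. Lengths are in m, angles in rad, forces in N, time in s.
With the tool pointing down it reaches from about 0.225 to 0.875 m from the base axis. Payload 3.4 kg.
Tool frame: the origin (TCP) lies at the very end of the fingers, on their centre line; the grasp point (between the pads) lies 19 mm behind it (manip.tcp_to_grasp is the distance from the TCP to the grasp point, in m); z points along the fingers, y is the line along which they close (so a half turn about z gives the same grasp; the last joint's range is limited). The gripper opens to 85 mm and grips with 20 to 120 N. Pads are 22 mm wide; open, the fingers measure 114 mm over their backs; the gripper's body (76 mm by 85 mm) begins 54 mm behind the grasp point. The pads swing forward as they close: fully open they stand 13 mm farther back than shut.
Start: joints at [1.041, 0.276, 1.505, -0, 1.361, -0.121], TCP at [0.229, 0.528, 0.231] pointing down, gripper open.
Joint ranges: [-2.89, 2.89], [-0.75, 2.08], [0.22, 2.7], [-1.18, 4.32], [0.11, 2.71], [-2.7, 2.7]. Speed limits (rad/s): [2.57, 2.57, 3.14, 3.14, 3.14, 3.14].

### API

Orientations are given as a unit quaternion [w, x, y, z].
In Python, from rig import status, get_image, job, manip gives the robot as it stands.
- The arm moves only by the tool apply_moves, never from a script. Its arguments are lists of equal length, an entry for each row: "xyz": the shift along the tool's x, y, z each as a share of 0.3 m, from -1 to 1, a list of three; "rot": the turn, a rotation vector about the tool's x, y, z each as a share of 60 degrees, from -1 to 1, a list of three; "hand": the opening, from -1 (shut) to 1 (fully open). A call has 1 to 8 rows; each row shifts and turns the commanded pose from where the row before left it, along the tool's axes as they then stand; what a row does not reach is not made up. A row lasts 1/8 s, in which the tool goes at most 62.5 mm and 10.7 degrees, less where a joint would pass 70% of its speed; a pose out of reach is approached as far as the arm can. A call with a number of a shift or a turn outside -1 to 1 is refused whole. A call with a gripper value outside its range is refused whole. The fingers move at their own pace and stop on an object; "force" is the grip in N (left out, the last holds). Time passes only in rows, so rows that do not move let the fingers close. It gives the time, the measured TCP pose, the force, the opening and the grip force at its end, in the units of the state.
- status.get_state(): the state, without advancing time (a new reading comes with each control period).
- get_image(name): name is "scene" or "side" or "wrist"; returns a dict with "pixels" (384x512x3 uint8, red, green, blue), "fovy" (degrees; the focal length in pixels is half the picture's height over the tangent of half this angle, whatever the lens; pixels are square), "cx", "cy" (the principal point, pixels), "origin" and "orientation" of the camera in the world; the wrist camera has in their place "tool_from_camera" (4x4, takes a point from camera to tool coordinates, whose origin is the TCP and whose axes are the flange's). Camera axes: x right, y down, z forward; pixel columns grow to the right and rows downward; lengths in m; the calibration is good to about 2 mm. A picture is of the moment at which its call begins: read the wrist's pose just before it. There is no depth.
- job.sign_off(): hands the job in; it is judged then, once.
The state is a dict: "clock": time; "qpos": joint angles; "qd": joint speeds; "effort": joint torques, N m; "position": TCP position; "ee_rot": TCP orientation; "contact_force": force on the tool from outside, world axes, zero at the start; "moment": the same for the moment, N m; "width": finger opening in m; "gripper_force": force on a finger pad.
Only numpy, scipy, OpenCV 4.12 (cv2) and the standard library are available. Lean on these libraries where they do the work, as an engineer would, in place of code of your own. Each camera call takes 0.05 s, during which the arm holds its last target. There are 200 camera calls.

### The job

The last run on the vacuum filtration manifold is finished: first switch the pump off, lift the used tall funnel off its filter head and stand it upright in the tray. Push every short funnel on the bench fully down over a filter head, one to a head, and turn the levers so that the valve of each head with a funnel is open and that of any bare head is shut; only then switch the pump on again. Leave the bottle and the jar where they are.

Things in the scene. Friction and masses are not known exactly. Their poses are not given: they have to be found in the camera images.
- st_a: filter station, one of three alike, 130 mm apart along the manifold (which is where varies): brass ball valve, top at z = 83 mm, and filter head. Origin on the bench below the valve's stem; x points level from the valve to the head, whose axis is 100 mm away, y left, z up. A main pipe along y, 40 mm thick, top at z = 85 mm, runs 60 mm from the stems on the robot's side
- st_b: filter station, one of three alike, 130 mm apart along the manifold (which is where varies): brass ball valve, top at z = 83 mm, and filter head. Origin on the bench below the valve's stem; x points level from the valve to the head, whose axis is 100 mm away, y left, z up. A main pipe along y, 40 mm thick, top at z = 85 mm, runs 60 mm from the stems on the robot's side
- st_c: filter station, one of three alike, 130 mm apart along the manifold (which is where varies): brass ball valve, top at z = 83 mm, and filter head. Origin on the bench below the valve's stem; x points level from the valve to the head, whose axis is 100 mm away, y left, z up. A main pipe along y, 40 mm thick, top at z = 85 mm, runs 60 mm from the stems on the robot's side
- seat_a (a point): centre of the flange top of station a's steel head, z = 118 mm: where the origin of a fully fitted funnel lies. Flange 68 mm across; above it an upright cylinder 46 mm across, to z = 141 mm, then a chamfer to 36 mm across at z = 148 mm, white membrane on top
- seat_b (a point): centre of the flange top of station b's steel head, z = 118 mm: where the origin of a fully fitted funnel lies. Flange 68 mm across; above it an upright cylinder 46 mm across, to z = 141 mm, then a chamfer to 36 mm across at z = 148 mm, white membrane on top
- seat_c (a point): centre of the flange top of station c's steel head, z = 118 mm: where the origin of a fully fitted funnel lies. Flange 68 mm across; above it an upright cylinder 46 mm across, to z = 141 mm, then a chamfer to 36 mm across at z = 148 mm, white membrane on top
- valve_a (a joint): valve lever of station a, turning about the vertical through the origin of st_a: 0 = shut, across the branch pipe, pointing to the station's +y; 1.571 = open, in line with the pipe, pointing to its -x (to the robot); grows counter-clockwise from above. An over-centre spring holds it at the end stops: about 0.2 N m to leave a stop (3 N near the tip), falling to nothing half way, then it snaps over
- valve_b (a joint): valve lever of station b, turning about the vertical through the origin of st_b: 0 = shut, across the branch pipe, pointing to the station's +y; 1.571 = open, in line with the pipe, pointing to its -x (to the robot); grows counter-clockwise from above. An over-centre spring holds it at the end stops: about 0.2 N m to leave a stop (3 N near the tip), falling to nothing half way, then it snaps over
- valve_c (a joint): valve lever of station c, turning about the vertical through the origin of st_c: 0 = shut, across the branch pipe, pointing to the station's +y; 1.571 = open, in line with the pipe, pointing to its -x (to the robot); grows counter-clockwise from above. An over-centre spring holds it at the end stops: about 0.2 N m to leave a stop (3 N near the tip), falling to nothing half way, then it snaps over
- lever_tip_a (a point): outer end of the blue lever of station a, 78 mm from its axis, at mid-thickness (z = 115 mm). The lever is 14 mm wide and 12 mm thick, z 109 to 121 mm, with free space below it down to the pipes
- lever_tip_b (a point): outer end of the blue lever of station b, 78 mm from its axis, at mid-thickness (z = 115 mm). The lever is 14 mm wide and 12 mm thick, z 109 to 121 mm, with free space below it down to the pipes
- lever_tip_c (a point): outer end of the blue lever of station c, 78 mm from its axis, at mid-thickness (z = 115 mm). The lever is 14 mm wide and 12 mm thick, z 109 to 121 mm, with free space below it down to the pipes
- funnel_1: short filter funnel: white plastic tube open at both ends, 90 mm tall, 58 mm outside, 50 mm inside, with a collar 66 mm across around its lowest 16 mm; about 0.12 kg. Stands on the bench, collar down. Origin at the centre of its underside, z up. Fitted, it slides 30 mm over a head (2 mm clearance all round) until its underside rests on the flange. May be absent
- funnel_2: short filter funnel: white plastic tube open at both ends, 90 mm tall, 58 mm outside, 50 mm inside, with a collar 66 mm across around its lowest 16 mm; about 0.12 kg. Stands on the bench, collar down. Origin at the centre of its underside, z up. Fitted, it slides 30 mm over a head (2 mm clearance all round) until its underside rests on the flange. May be absent
- funnel_3: short filter funnel: white plastic tube open at both ends, 90 mm tall, 58 mm outside, 50 mm inside, with a collar 66 mm across around its lowest 16 mm; about 0.12 kg. Stands on the bench, collar down. Origin at the centre of its underside, z up. Fitted, it slides 30 mm over a head (2 mm clearance all round) until its underside rests on the flange. May be absent
- tall_funnel: used funnel: like the short ones but 140 mm tall, about 0.18 kg; at the start it sits fully fitted on one of the heads. Origin at the centre of its underside, z up
- tray: grey plastic tray fixed to the bench, 150 x 150 mm outside, 28 mm high, walls and floor 4 mm thick; origin at the centre of its underside, so its inner floor is at z = 4 mm
- switch_box: grey pump switch enclosure fixed to the bench, 110 x 110 mm, with its white face plate up at z = 70 mm; origin at the centre of its underside; x points away from its front edge, z up
- switch_grip (a point): on the vertical axis of the switch's handle (box centre), at mid-height of its grip bar, z = 96 mm. Black disc 58 mm across (z 70 to 80 mm) with an upright grip bar on it 62 mm long, 14 mm wide, z 78 to 108 mm, a white line on top at its pointing end
- pump_switch (a joint): handle of the pump switch: 0 = off, 1.047 = on, growing clockwise from above. An over-centre spring holds it at the end stops (about 0.17 N m to leave one), and snaps it over past half way. At 0 the bar lies along the box's x and points to its front edge (-x), to a thin black mark; at 1.047 it points 60 degrees clockwise of that, to a broader mark
- bottle: bystander: amber glass bottle, 60 mm across, 150 mm tall, loose, upright; origin at the centre of its underside
- jar: bystander: glass jar with yellow lid, 70 mm across, 90 mm tall, loose; origin at the centre of its underside
Mind the look-alikes: they are no part of the job. Leave any black or pink look-alike of the tall_funnel alone.

How it is judged:
On the way, in this order (a step that is already met when the one before it is completed fails the run):
1. the pump switch is turned off (value of joint pump_switch below 0.12 rad), for 0.2 s.
2. with the pump off, the tall funnel stands in the tray, every short funnel is fitted on a head, the valves under funnels are open and those of bare heads shut (value of joint pump_switch below 0.12 rad and x of tall_funnel in the frame of tray between -0.045 and 0.045 m and y of tall_funnel in the frame of tray between -0.045 and 0.045 m and z of tall_funnel in the frame of tray below 0.012 m and angle between tall_funnel's own z axis and vertical below 0.07 rad and ((distance between funnel_1 and seat_a below 0.007 m and angle between funnel_1's own z axis and vertical below 0.07 rad) or (distance between funnel_1 and seat_b below 0.007 m and angle between funnel_1's own z axis and vertical below 0.07 rad) or (distance between funnel_1 and seat_c below 0.007 m and angle between funnel_1's own z axis and vertical below 0.07 rad)) and ((distance between funnel_2 and seat_a below 0.007 m and angle between funnel_2's own z axis and vertical below 0.07 rad) or (distance between funnel_2 and seat_b below 0.007 m and angle between funnel_2's own z axis and vertical below 0.07 rad) or (distance between funnel_2 and seat_c below 0.007 m and angle between funnel_2's own z axis and vertical below 0.07 rad)) and ((distance between funnel_3 and seat_a below 0.007 m and angle between funnel_3's own z axis and vertical below 0.07 rad) or (distance between funnel_3 and seat_b below 0.007 m and angle between funnel_3's own z axis and vertical below 0.07 rad) or (distance between funnel_3 and seat_c below 0.007 m and angle between funnel_3's own z axis and vertical below 0.07 rad)) and ((distance between any of funnel_1, funnel_2, funnel_3 and seat_a below 0.04 m and value of joint valve_a above 1.4 rad) or (not (distance between any of funnel_1, funnel_2, funnel_3 and seat_a below 0.04 m) and value of joint valve_a below 0.17 rad)) and ((distance between any of funnel_1, funnel_2, funnel_3 and seat_b below 0.04 m and value of joint valve_b above 1.4 rad) or (not (distance between any of funnel_1, funnel_2, funnel_3 and seat_b below 0.04 m) and value of joint valve_b below 0.17 rad)) and ((distance between any of funnel_1, funnel_2, funnel_3 and seat_c below 0.04 m and value of joint valve_c above 1.4 rad) or (not (distance between any of funnel_1, funnel_2, funnel_3 and seat_c below 0.04 m) and value of joint valve_c below 0.17 rad)) and linear speed of each of funnel_1, funnel_2, funnel_3, tall_funnel below 0.02 m/s), for 0.2 s.
3. the pump is switched on again (value of joint pump_switch above 0.92 rad), for 0.2 s.
At the end, for the whole second after the job is handed in: Pump switch on, valves open under funnels and shut elsewhere (all within 0.12 rad of the stop, valves 0.17); tall funnel upright on the tray floor; every short funnel on a head, within 7 mm of fully fitted and 4 degrees of upright; all at rest (value of joint pump_switch above 0.92 rad and x of tall_funnel in the frame of tray between -0.045 and 0.045 m and y of tall_funnel in the frame of tray between -0.045 and 0.045 m and z of tall_funnel in the frame of tray below 0.012 m and angle between tall_funnel's own z axis and vertical below 0.07 rad and ((distance between funnel_1 and seat_a below 0.007 m and angle between funnel_1's own z axis and vertical below 0.07 rad) or (distance between funnel_1 and seat_b below 0.007 m and angle between funnel_1's own z axis and vertical below 0.07 rad) or (distance between funnel_1 and seat_c below 0.007 m and angle between funnel_1's own z axis and vertical below 0.07 rad)) and ((distance between funnel_2 and seat_a below 0.007 m and angle between funnel_2's own z axis and vertical below 0.07 rad) or (distance between funnel_2 and seat_b below 0.007 m and angle between funnel_2's own z axis and vertical below 0.07 rad) or (distance between funnel_2 and seat_c below 0.007 m and angle between funnel_2's own z axis and vertical below 0.07 rad)) and ((distance between funnel_3 and seat_a below 0.007 m and angle between funnel_3's own z axis and vertical below 0.07 rad) or (distance between funnel_3 and seat_b below 0.007 m and angle between funnel_3's own z axis and vertical below 0.07 rad) or (distance between funnel_3 and seat_c below 0.007 m and angle between funnel_3's own z axis and vertical below 0.07 rad)) and ((distance between any of funnel_1, funnel_2, funnel_3 and seat_a below 0.04 m and value of joint valve_a above 1.4 rad) or (not (distance between any of funnel_1, funnel_2, funnel_3 and seat_a below 0.04 m) and value of joint valve_a below 0.17 rad)) and ((distance between any of funnel_1, funnel_2, funnel_3 and seat_b below 0.04 m and value of joint valve_b above 1.4 rad) or (not (distance between any of funnel_1, funnel_2, funnel_3 and seat_b below 0.04 m) and value of joint valve_b below 0.17 rad)) and ((distance between any of funnel_1, funnel_2, funnel_3 and seat_c below 0.04 m and value of joint valve_c above 1.4 rad) or (not (distance between any of funnel_1, funnel_2, funnel_3 and seat_c below 0.04 m) and value of joint valve_c below 0.17 rad)) and linear speed of each of funnel_1, funnel_2, funnel_3, tall_funnel below 0.02 m/s); the robot touches nothing.
It fails at once if the bottle or the jar is moved more than 3 cm (distance of any of bottle, jar from where it was at the start of the episode above 0.03 m).
Of funnel_1, funnel_2, funnel_3 only 2 to 3 are there at a start; the rules pass over those that are not, and their reading is None.
At some moment in a run one of funnel_1, funnel_2, funnel_3 may be knocked a few centimetres aside while the robot is not near it.
It also fails if it takes over 210 s, if anything falls off the work surface, if the arm or the gripper's body presses on something with over 40 N, if the wrist force passes 120 N, or if a joint passes its speed limit or range.

## Working session

There is one attempt and no reset: what is moved stays moved. The work goes in short steps, Python scripts to look and compute and a tool call to move; the robot and the scene stay as the last step left them, time stands still between calls to the robot, and variables do not carry over. Pictures are saved under pics/ and viewed, at most 14 in all, crops included, and the job is handed in when it is done.

Besides the shell and the picture viewer there is one more tool, called in YAML: its name, and indented under it one key for each argument. apply_moves: Moves the arm, as the interface text tells. Its arguments: {"type":"object","properties":{"xyz":{"type":"array","items":{"type":"array","items":{"type":"number","minimum":-1,"maximum":1}}},"rot":{"type":"array","items":{"type":"array","items":{"type":"number","minimum":-1,"maximum":1}}},"hand":{"type":"array","items":{"type":"number"}},"force":{"type":"number"}},"required":["xyz","rot","hand"]}

```bash
mkdir -p pics; ls; cat > h.py <<'E'
import numpy as np, cv2
from scipy.spatial.transform import Rotation as R
from rig import status, get_image, job, manip
def rot(q): return R.from_quat([q[1],q[2],q[3],q[0]]).as_matrix()
def snap(name,fn):
    s=status.get_state(); im=get_image(name); cv2.imwrite('pics/'+fn,im['pixels'][:,:,::-1])
    if name=='wrist':
        T=np.array(im['tool_from_camera']); Rt=rot(s['ee_rot']); 
        Rc=Rt@T[:3,:3]; o=np.array(s['position'])+Rt@T[:3,3]
    else: Rc=rot(im['orientation']); o=np.array(im['origin'])
    f=192/np.tan(np.radians(im['fovy'])/2)
    np.savez('pics/'+fn+'.npz',R=Rc,o=o,f=f,c=[im['cx'],im['cy']])
def ray(fn,u,v):
    d=np.load('pics/'+fn+'.npz'); p=np.array([(u-d['c'][0])/d['f'],(v-d['c'][1])/d['f'],1.]); return d['o'],d['R']@p
def atz(fn,u,v,z):
    o,r=ray(fn,u,v); return np.round(o+r*(z-o[2])/r[2],4)
def proj(fn,P):
    d=np.load('pics/'+fn+'.npz'); p=d['R'].T@(np.array(P)-d['o']); return np.round(d['c']+d['f']*p[:2]/p[2],1)
E
python3 - <<'E'
from h import *
print(status.get_state())
for n in('scene','side','wrist'):
    snap(n,n+'0.png'); d=np.load(f'pics/{n}0.png.npz'); print(n,d['o'],d['f'],d['c'],d['R'].tolist())
a=[cv2.imread(f'pics/{n}0.png') for n in('scene','side')]
cv2.imwrite('pics/both0.png',cv2.resize(np.vstack(a),None,fx=.78,fy=.78))
cv2.imwrite('pics/scene0b.png',cv2.resize(a[0],(800,600),interpolation=cv2.INTER_CUBIC))
cv2.imwrite('pics/side0b.png',cv2.resize(a[1],(800,600),interpolation=cv2.INTER_CUBIC))
E
```

```text
pics
{'clock': 0.0, 'qpos': array([ 1.04102091e+00,  2.76590951e-01,  1.50614897e+00,  3.17593158e-06,
        1.36070827e+00, -1.20962363e-01]), 'qd': array([ 8.15509620e-04, -1.83700522e-03,  4.81149829e-05, -1.60825259e-03,
        6.03036529e-04,  1.58031732e-03]), 'effort': array([-3.17922450e-04, -4.16770363e+01, -2.45802855e+01, -2.80499462e-04,
        1.11978062e-02,  2.09586307e-05]), 'position': array([0.22828342, 0.52715366, 0.23043572]), 'ee_rot': array([-2.98040029e-04,  2.02986317e-01,  9.79181135e-01, -8.78594246e-04]), 'contact_force': array([ 1.0898902 , -0.22157533,  0.0237594 ]), 'moment': array([ 0.00386581, -0.00156853, -0.02682222]), 'gripper_force': 0.0, 'width': 0.08535914390235295}
scene [ 1.26657014 -0.34322747  0.83489758] 389.91580034066715 [261.31664592 192.98998636] [[0.4992037746474595, 0.5930889739096845, -0.6316969688105891], [0.8663160426587291, -0.3560070694630962, 0.3503647823689155], [-0.01709109738570863, -0.7221526400416023, -0.691522565699122]]
side [ 0.28734934 -0.86526552  1.04164401] 402.9556154093189 [257.40504702 195.2688986 ] [[0.9544963567908791, -0.22033727326782662, 0.2009681339960095], [-0.29800474572972663, -0.6789481756768774, 0.6709862489407672], [-0.011396332546038862, -0.7003433877419984, -0.713715113228353]]
wrist [0.15138709 0.56252877 0.37278525] 297.93380592459505 [258.24666039 196.19156637] [[0.3978789097712487, 0.8673993625251297, 0.29884899037848517], [0.9174334131474114, -0.37515282724760235, -0.13257559597761756], [-0.0028819437767944045, 0.3269230828484399, -0.945046555626197]]
```

View pics/scene0b.png

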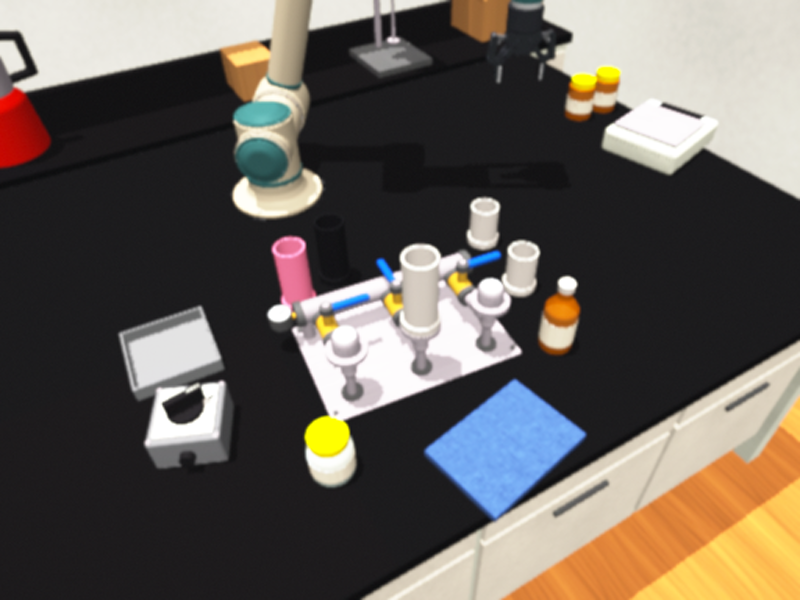

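View pics/side0b.png

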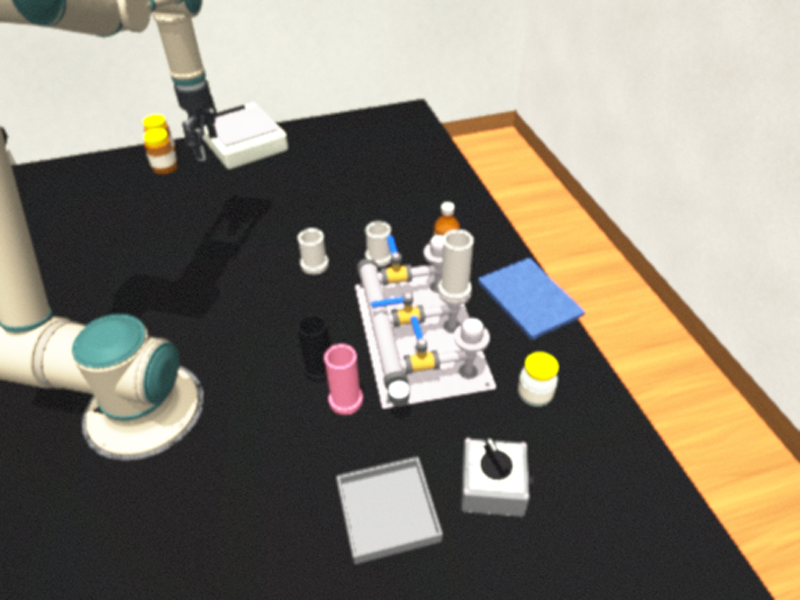

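The bench holds two short funnels: scene (485,220) and (520,268); side (312,250) and (378,243). The tall white funnel is on the middle head (scene 421,290), and pink (293,270) and black (331,248) are the look-alikes. The levers appear at scene (350,301), (386,271) and (484,259), the switch at (184,405) and the tray at (170,350).

```bash
python3 - <<'E'
from h import *
k=.64
def S(n,u,v,z,l): print(l,n,atz(n+'0.png',u*k,v*k,z))
for l,z,a,b in [('fA top',.09,(485,206),(312,236)),('fB top',.09,(522,250),(378,229)),('headR',.148,(345,337),(473,326)),('headL',.148,(491,286),(437,243)),('tall',.258,(421,255),(457,239)),
 ('leverR tip',.115,(369,298),(414,320)),('leverM tip',.115,(379,263),(373,303)),('leverL tip',.115,(499,256),(390,238)),
 ('knobR',.12,(333,304),(421,345)),('knobM',.12,(394,284),(407,298)),('knobL',.12,(466,265),(396,261)),
 ('tray1',.028,(119,346),(337,479)),('tray2',.028,(207,309),(417,459)),('tray3',.028,(222,375),(441,541)),('tray4',.028,(137,388),(355,557)),
 ('box1',.07,(158,388),(465,441)),('box2',.07,(230,383),(526,443)),('box3',.07,(223,432),(527,490)),('box4',.07,(148,436),(464,490)),
 ('sw far',.108,(203,387),(489,440)),('bottle top',.15,(567,284),(447,208)),('jar top',.09,(328,434),(542,367)),('pink top',.14,(291,245),(341,354)),('black top',.14,(330,224),(314,327))]:
    p=atz('scene0.png',a[0]*k,a[1]*k,z); q=atz('side0.png',b[0]*k,b[1]*k,z); print(l,p[:2],q[:2],np.round(np.linalg.norm(p-q)*1e3,1))
E
python3 - <<'E'
import cv2,numpy as np
a=cv2.imread('pics/scene0.png');b=cv2.imread('pics/side0.png')
A=cv2.resize(a[140:300,70:370],(800,427),interpolation=3)[:, :]
c1=cv2.resize(a[235:305,85:155],(400,400),interpolation=3)
c2=cv2.resize(b[270:340,285:355],(400,400),interpolation=3)
cv2.imwrite('pics/sw.png',np.hstack([c1,c2]))
E
```

```text
fA top [0.4171 0.318 ] [0.4198 0.3156] 3.6
fB top [0.5745 0.2941] [0.5764 0.2921] 2.8
headR [ 0.6573 -0.1183] [ 0.6517 -0.1209] 6.2
headL [0.6777 0.1419] [0.6689 0.1339] 11.9
tall [0.6626 0.0152] [0.6628 0.0102] 5.0
leverR tip [ 0.5665 -0.0321] [ 0.5584 -0.0416] 12.5
leverM tip [0.4928 0.0264] [0.4926 0.0304] 4.0
leverL tip [0.5898 0.2258] [0.5861 0.2213] 5.8
knobR [ 0.553  -0.0935] [ 0.5492 -0.113 ] 19.9
knobM [0.5621 0.0197] [0.5625 0.0178] 1.9
knobL [0.5845 0.156 ] [0.5745 0.1353] 23.0
tray1 [ 0.3617 -0.4386] [ 0.3335 -0.2898] 151.4
tray2 [ 0.3497 -0.2738] [ 0.4815 -0.2949] 133.5
tray3 [ 0.5228 -0.2989] [ 0.4713 -0.452 ] 161.5
tray4 [ 0.4767 -0.4314] [ 0.3295 -0.4348] 147.2
box1 [ 0.5351 -0.3977] [ 0.5663 -0.3102] 92.9
box2 [ 0.5843 -0.2951] [ 0.6678 -0.347 ] 98.3
box3 [ 0.6694 -0.3336] [ 0.6305 -0.4303] 104.2
box4 [ 0.6191 -0.4324] [ 0.5301 -0.3983] 95.3
sw far [ 0.6046 -0.3354] [ 0.5952 -0.3426] 11.8
bottle top [0.7404 0.2515] [0.7326 0.2439] 10.9
jar top [ 0.7661 -0.2035] [ 0.7616 -0.213 ] 10.5
pink top [ 0.3908 -0.1009] [ 0.3944 -0.1044] 5.0
black top [ 0.3693 -0.0125] [ 0.3603 -0.0216] 12.8
```

View pics/sw.png

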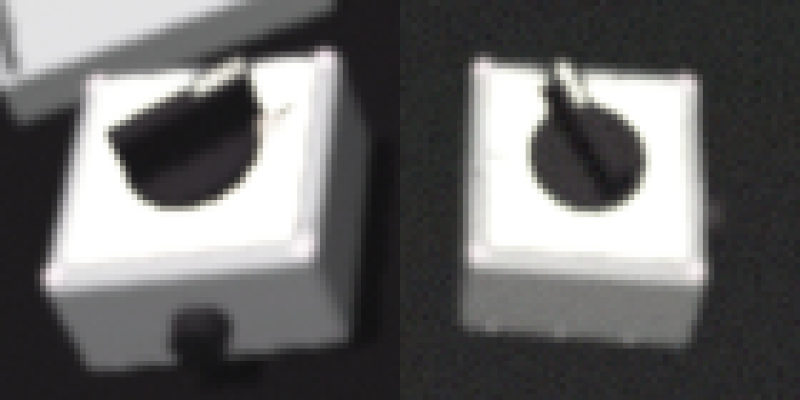

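Two views agree to within about 12 mm. The pump is on (bar line at about 99°, front mark at about 159°). The R and L levers are shut and the M lever is open. Moving over the switch.

apply_moves:
  xyz:
    - [0,0,-0.04]
    - [0,0,-0.04]
    - [0,0,-0.04]
    - [0,0,-0.04]
    - [0,0,-0.04]
    - [0,0,-0.04]
  rot:
    - [0,0,0.16]
    - [0,0,0.16]
    - [0,0,0.16]
    - [0,0,0.16]
    - [0,0,0.16]
    - [0,0,0.16]
  hand: [1,1,1,1,1,1]

```text
clock: 0.9
position: [0.2285, 0.5274, 0.3033]
ee_rot: [0.0, 0.652, 0.758, -0.0]
contact_force: [0.2, 0.1, 0.5]
width: 0.0856
gripper_force: 0.0
```

apply_moves:
  xyz:
    - [-0.19,0.046,0]
    - [-0.19,0.046,0]
    - [-0.19,0.046,0]
    - [-0.19,0.046,0]
    - [-0.19,0.046,0]
    - [-0.19,0.046,0]
    - [-0.19,0.046,0]
    - [-0.19,0.046,0]
  rot:
    - [0,0,0]
    - [0,0,0]
    - [0,0,0]
    - [0,0,0]
    - [0,0,0]
    - [0,0,0]
    - [0,0,0]
    - [0,0,0]
  hand: [1,1,1,1,1,1,1,1]

```text
clock: 1.9
position: [0.4091, 0.0927, 0.3033]
ee_rot: [0.0, 0.65, 0.76, 0.0]
contact_force: [1.9, 0.0, 0.5]
width: 0.0854
gripper_force: 0.0
```

apply_moves:
  xyz:
    - [-0.19,0.046,0]
    - [-0.19,0.046,0]
    - [-0.19,0.046,0]
    - [-0.19,0.046,0]
    - [-0.19,0.046,0]
    - [-0.19,0.046,0]
    - [-0.19,0.046,0]
    - [0,0,0]
  rot:
    - [0,0,0]
    - [0,0,0]
    - [0,0,0]
    - [0,0,0]
    - [0,0,0]
    - [0,0,0]
    - [0,0,0]
    - [0,0,0]
  hand: [1,1,1,1,1,1,1,1]

```text
clock: 2.9
position: [0.5672, -0.2887, 0.3009]
ee_rot: [-0.001, 0.651, 0.759, -0.001]
contact_force: [0.2, 1.0, 0.0]
width: 0.0855
gripper_force: 0.0
```

```bash
cat >> h.py <<'E'
def plan(x,y,z,yaw=None):
    """needed move in tool units; yaw = world angle (deg) of tool y"""
    s=status.get_state(); Rt=rot(s['ee_rot']); p=np.array(s['position'])
    a=np.degrees(np.arctan2(Rt[1,1],Rt[0,1])); d=Rt.T@(np.array([x,y,z])-p)
    print('t%.1f'%s['clock'],'pos',p.round(4),'yaw %.1f'%a,'tilt',np.degrees(np.arccos(-Rt[2,2])).round(2),'w %.4f'%s['width'],'F',np.round(s['contact_force'],1),'->xyz units',np.round(d/.3,3), '' if yaw is None else 'rotz units %.3f'%(-((yaw-a+90)%180-90)/60))
E
python3 - <<'E'
from h import *
snap('wrist','w1.png'); plan(.6,-.368,.3,9)
cv2.imwrite('pics/w1b.png',cv2.resize(cv2.imread('pics/w1.png'),(800,600),interpolation=3))
for P in [(.6,-.368,.108),(.6,-.339,.108)]: print(proj('w1.png',P)*1.5625)
E
```

```text
t3.0 pos [ 0.5665 -0.2862  0.3015] yaw 8.8 tilt 0.16 w 0.0855 F [-0.1  0.6  0. ] ->xyz units [-0.287  0.069  0.004] rotz units -0.003
[428.90625 369.0625 ]
[435.3125 335.9375]
```

View pics/w1b.png

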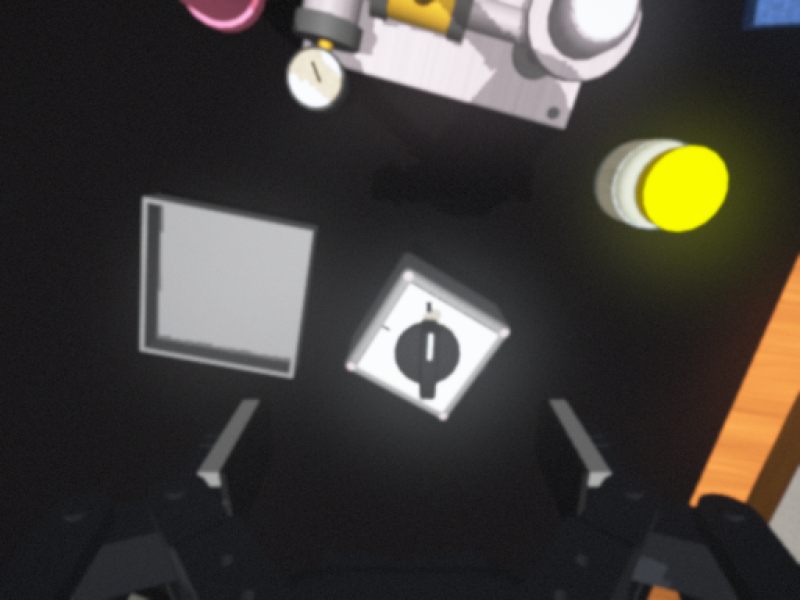

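Wrist view: handle with its white line at (431,347) and disc centre near (427,352). Plate corners are at (408,277), (506,333), (443,416) and (352,367). Tray rim corners are at (143,197), (316,228), (293,377) and (141,351).

```bash
python3 - <<'E'
from h import *
k=.64; f='w1.png'
A=lambda u,v,z: atz(f,u*k,v*k,z)[:2]
c=np.mean([A(*p,.07) for p in [(408,275),(507,332),(443,417),(350,367)]],0); print('box',c,'disc',A(427,352,.08))
a,b=A(431,334,.108),A(430,362,.108); d=a-b; print('line',a,b,np.degrees(np.arctan2(d[1],d[0])))
b=A(427,398,.1); print('barback',b)
q=[A(*p,.028) for p in [(143,197),(316,228),(293,377),(141,351)]]; print('tray',q,np.mean(q,0))
e=A(386,327,.07)-c; print('thin mark',np.degrees(np.arctan2(e[1],e[0])))
print('head R',A(597,8,.148)); print('jar',A(683,188,.09))
plan(c[0],c[1],.16,9)
E
```

```text
box [ 0.600125 -0.3684  ] disc [ 0.5993 -0.366 ]
line [ 0.5964 -0.3379] [ 0.5997 -0.3617] 97.89404103147976
barback [ 0.604  -0.3987]
tray [array([ 0.3354, -0.2809]), array([ 0.4874, -0.2849]), array([ 0.4782, -0.4366]), array([ 0.3291, -0.431 ])] [ 0.407525 -0.35835 ]
thin mark 157.64799431745251
head R [ 0.6485 -0.1176]
jar [ 0.7622 -0.2022]
t3.0 pos [ 0.5665 -0.2862  0.3015] yaw 8.8 tilt 0.16 w 0.0855 F [-0.1  0.6  0. ] ->xyz units [-0.289  0.07   0.471] rotz units -0.003
```

apply_moves:
  xyz:
    - [-0.145,0.035,0]
    - [-0.144,0.035,0]
    - [0,0,0.15]
    - [0,0,0.15]
    - [0,0,0.15]
    - [0,0,0.15]
    - [0,0,0.11]
    - [0,0,0]
  rot:
    - [0,0,0]
    - [0,0,0]
    - [0,0,0]
    - [0,0,0]
    - [0,0,0]
    - [0,0,0]
    - [0,0,0]
    - [0,0,0]
  hand: [1,1,1,1,1,1,1,1]

```text
clock: 3.95
position: [0.5987, -0.3639, 0.0876]
ee_rot: [-0.004, 0.649, 0.761, -0.0]
contact_force: [-0.0, -0.1, 0.4]
width: 0.0855
gripper_force: 0.0
```

apply_moves:
  xyz:
    - [0,0,0]
    - [0,0,0]
    - [0,0,0]
    - [0,0,0]
    - [0,0,0]
    - [0,0,0]
    - [0,0,0]
    - [0,0,0]
  rot:
    - [0,0,0]
    - [0,0,0]
    - [0,0,0]
    - [0,0,0]
    - [0,0,0]
    - [0,0,0]
    - [0,0,0]
    - [0,0,0]
  hand: [-1,-1,-1,-1,-1,-1,-1,-1]
  force: 40

```text
clock: 4.95
position: [0.5993, -0.3674, 0.0915]
ee_rot: [-0.001, 0.65, 0.76, -0.001]
contact_force: [-4.0, -0.9, 5.6]
width: 0.0133
gripper_force: 40.6
```

apply_moves:
  xyz:
    - [0,0,0]
    - [0,0,0]
    - [0,0,0]
    - [0,0,0]
    - [0,0,0]
    - [0,0,0]
    - [0,0,0]
    - [0,0,0]
  rot:
    - [0,0,-0.17]
    - [0,0,-0.17]
    - [0,0,-0.17]
    - [0,0,-0.17]
    - [0,0,-0.17]
    - [0,0,-0.15]
    - [0,0,0]
    - [0,0,0]
  hand: [-1,-1,-1,-1,-1,-1,-1,-1]

```text
clock: 5.95
position: [0.5969, -0.3693, 0.0915]
ee_rot: [-0.003, 0.183, 0.983, -0.002]
contact_force: [-9.6, -4.1, 5.6]
width: 0.0133
gripper_force: 41.6
```

apply_moves:
  xyz:
    - [0,0,0]
    - [0,0,0]
    - [0,0,0]
    - [0,0,0]
    - [0,0,-0.12]
    - [0,0,-0.2]
    - [0,0,-0.2]
    - [0,0,-0.2]
  rot:
    - [0,0,0]
    - [0,0,0]
    - [0,0,0]
    - [0,0,0]
    - [0,0,0]
    - [0,0,0]
    - [0,0,0]
    - [0,0,0]
  hand: [1,1,1,1,1,1,1,1]

```text
clock: 6.95
position: [0.6008, -0.3666, 0.3082]
ee_rot: [0.0, 0.182, 0.983, 0.0]
contact_force: [1.6, -1.0, 0.6]
width: 0.0854
gripper_force: 0.0
```

```bash
python3 - <<'E'
from h import *
snap('scene','s2.png');snap('wrist','w2.png')
a=cv2.resize(cv2.imread('pics/scene0.png')[235:305,85:155],(300,300)); a=cv2.resize(cv2.imread('pics/s2.png')[235:305,85:155],(300,300),interpolation=3)
b=cv2.resize(cv2.imread('pics/w2.png'),(400,300),interpolation=3)
cv2.imwrite('pics/c2.png',np.hstack([a,b]))
plan(.6627,.013,.32,90)
E
```

```text
t7.0 pos [ 0.6033 -0.3685  0.3155] yaw 69.0 tilt 0.92 w 0.0856 F [-0.2 -0.8  0.3] ->xyz units [ 0.271  1.258 -0.025] rotz units -0.350
```

View pics/c2.png

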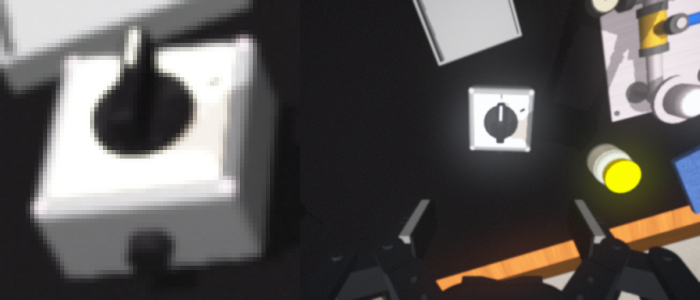

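The pump is off: the handle points at the thin front mark. Next, up and over to the tall funnel.

apply_moves:
  xyz:
    - [0,0,-0.08]
    - [0,0,-0.08]
    - [0.04,0.19,0]
    - [0.04,0.19,0]
    - [0.04,0.19,0]
    - [0.04,0.19,0]
    - [0.04,0.19,0]
    - [0.04,0.19,0]
  rot:
    - [0,0,0]
    - [0,0,0]
    - [0,0,0]
    - [0,0,0]
    - [0,0,0]
    - [0,0,0]
    - [0,0,0]
    - [0,0,0]
  hand: [1,1,1,1,1,1,1,1]

```text
clock: 8.05
position: [0.6563, -0.0198, 0.3538]
ee_rot: [-0.0, 0.182, 0.983, 0.0]
contact_force: [-0.2, -0.7, -0.8]
width: 0.0853
gripper_force: 0.0
```

apply_moves:
  xyz:
    - [0,0,0]
    - [0,0,0]
    - [0,0,0]
  rot:
    - [0,0,-0.14]
    - [0,0,-0.14]
    - [0,0,0]
  hand: [1,1,1]

```text
clock: 8.43
position: [0.6562, -0.0214, 0.3537]
ee_rot: [-0.0, 0.037, 0.999, 0.0]
contact_force: [-0.6, -0.5, -0.4]
width: 0.0855
gripper_force: 0.0
```

```bash
python3 - <<'E'
from h import *
snap('wrist','w3.png'); plan(.6627,.013,.32,86)
cv2.imwrite('pics/w3b.png',cv2.resize(cv2.imread('pics/w3.png'),(800,600),interpolation=3))
for P in [(.6627,.013,.258),(.563,.02,.12),(.655,-.119,.148),(.673,.138,.148),(.4185,.3168,.09),(.5755,.293,.09)]: print(proj('w3.png',P)*1.5625)
E
```

```text
t8.5 pos [ 0.6562 -0.0217  0.3538] yaw 85.7 tilt 0.03 w 0.0858 F [ 0.2 -0.6  0.6] ->xyz units [-0.013  0.117  0.113] rotz units -0.006
[465.      316.71875]
[447.34375 129.21875]
[275.46875 269.84375]
[610.3125  268.28125]
[ 858.75    -123.90625]
[781.71875 119.84375]
```

View pics/w3b.png

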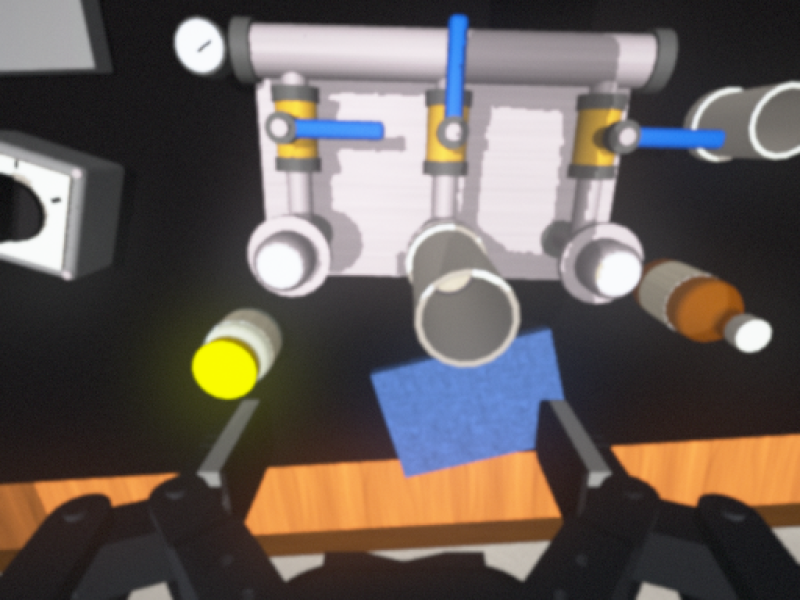

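```bash
python3 - <<'E'
from h import *
k=.64; f='w3.png'
A=lambda u,v,z: atz(f,u*k,v*k,z)[:2]
g=cv2.imread('pics/w3.png'); 
print('tall',A(466,318,.258))
for n,u,v in [('R',283,262),('L',619,273)]:
    # membrane = saturated bright blob
    x,y=int(u*k),int(v*k); s=g[y-25:y+25,x-25:x+25].min(2)>235
    n_,l,st,c=cv2.connectedComponentsWithStats(s.astype(np.uint8)); i=1+np.argmax(st[1:,4]); print(n,st[i],c[i]+[x-25,y-25],atz(f,c[i][0]+x-25,c[i][1]+y-25,.148))
for n,u,v,z in [('R',281,128,.121),('M',453,131,.121),('L',626,137,.121),('tipR',381,131,.115),('tipM',458,17,.115),('tipL',723,139,.115)]: print(n,A(u,v,z))
H=np.array([A(283,262,.148),A(619,273,.148)]);print(H,np.linalg.norm(H[1]-H[0]))
print('fB top',A(800,121,.09))
plan(*A(466,318,.258),.222,86)
E
```

```text
tall [0.6635 0.0136]
R [  9  15  28  27 587] [178.54344123 169.77512777] [ 0.6516 -0.1157  0.148 ]
L [ 12  13  26  26 533] [395.50844278 174.85365854] [0.6774 0.1442 0.148 ]
R [ 0.5528 -0.1049]
M [0.5646 0.0241]
L [0.5787 0.1545]
tipR [ 0.5603 -0.0303]
tipM [0.4887 0.0313]
tipL [0.5858 0.2317]
[[ 0.6493 -0.1122]
 [ 0.6773  0.1449]] 0.25862020416046383
fB top [0.5775 0.308 ]
t8.5 pos [ 0.6562 -0.0217  0.3538] yaw 85.7 tilt 0.03 w 0.0858 F [ 0.2 -0.6  0.6] ->xyz units [-0.016  0.119  0.439] rotz units -0.006
```

apply_moves:
  xyz:
    - [-0.016,0.119,0]
    - [0,0,0]
    - [0,0,0.12]
    - [0,0,0.12]
    - [0,0,0.12]
    - [0,0,0.116]
    - [0,0,0]
    - [0,0,0]
  rot:
    - [0,0,0]
    - [0,0,0]
    - [0,0,0]
    - [0,0,0]
    - [0,0,0]
    - [0,0,0]
    - [0,0,0]
    - [0,0,0]
  hand: [1,1,1,1,1,1,1,1]

```text
clock: 9.48
position: [0.6645, 0.0127, 0.2129]
ee_rot: [0.001, 0.037, 0.999, -0.0]
contact_force: [1.6, -0.1, 0.3]
width: 0.085
gripper_force: 0.0
```

apply_moves:
  xyz:
    - [0,0,0]
    - [0,0,0]
    - [0,0,0]
    - [0,0,0]
    - [0,0,0]
    - [0,0,0]
  rot:
    - [0,0,0]
    - [0,0,0]
    - [0,0,0]
    - [0,0,0]
    - [0,0,0]
    - [0,0,0]
  hand: [-1,-1,-1,-1,-1,-1]
  force: 40

```text
clock: 10.22
position: [0.6647, 0.013, 0.2137]
ee_rot: [0.002, 0.037, 0.999, -0.0]
contact_force: [-0.3, -0.5, 6.1]
width: 0.0577
gripper_force: 43.1
```

apply_moves:
  xyz:
    - [0,0,-0.05]
    - [0,0,-0.06]
    - [0,0,-0.08]
    - [0,0,-0.08]
    - [0,0,-0.05]
    - [0,0,0]
  rot:
    - [0,0,0]
    - [0,0,0]
    - [0,0,0]
    - [0,0,0]
    - [0,0,0]
    - [0,0,0]
  hand: [-1,-1,-1,-1,-1,-1]

```text
clock: 10.98
position: [0.6641, 0.0135, 0.3088]
ee_rot: [0.001, 0.037, 0.999, 0.0]
contact_force: [0.4, 0.3, -1.8]
width: 0.0576
gripper_force: 43.1
```

```bash
python3 - <<'E'
from h import *
plan(.4075,-.3585,.30,88)
E
```

```text
t11.0 pos [0.6641 0.0135 0.3088] yaw 85.8 tilt 0.14 w 0.0576 F [ 0.4  0.3 -1.8] ->xyz units [ 0.762 -1.299  0.027] rotz units -0.037
```

apply_moves:
  xyz:
    - [0.08,-0.13,0]
    - [0.095,-0.162,0]
    - [0.095,-0.162,0]
    - [0.095,-0.162,0]
    - [0.095,-0.162,0]
    - [0.095,-0.162,0]
    - [0.095,-0.162,0]
    - [0.095,-0.162,0]
  rot:
    - [0,0,0]
    - [0,0,0]
    - [0,0,0]
    - [0,0,0]
    - [0,0,0]
    - [0,0,0]
    - [0,0,0]
    - [0,0,0]
  hand: [-1,-1,-1,-1,-1,-1,-1,-1]

```text
clock: 11.98
position: [0.4112, -0.3491, 0.3063]
ee_rot: [-0.001, 0.037, 0.999, 0.001]
contact_force: [0.3, 0.5, -2.2]
width: 0.0577
gripper_force: 43.3
```

apply_moves:
  xyz:
    - [0,0,0]
    - [0,0,0]
  rot:
    - [0,0,0]
    - [0,0,0]
  hand: [-1,-1]

```text
clock: 12.22
position: [0.4125, -0.3478, 0.3065]
ee_rot: [-0.0, 0.037, 0.999, 0.001]
contact_force: [0.4, 0.3, -2.5]
width: 0.058
gripper_force: 43.5
```

```bash
python3 - <<'E'
from h import *
plan(.4075,-.3585,.102,88)
E
```

```text
t12.2 pos [ 0.4125 -0.3478  0.3065] yaw 85.7 tilt 0.14 w 0.0580 F [ 0.4  0.3 -2.5] ->xyz units [ 0.013 -0.038  0.682] rotz units -0.038
```

apply_moves:
  xyz:
    - [0.013,-0.038,0.1]
    - [0,0,0.14]
    - [0,0,0.14]
    - [0,0,0.13]
    - [0,0,0.1]
    - [0,0,0.05]
    - [0,0,0.015]
    - [0,0,0]
  rot:
    - [0,0,0]
    - [0,0,0]
    - [0,0,0]
    - [0,0,0]
    - [0,0,0]
    - [0,0,0]
    - [0,0,0]
    - [0,0,0]
  hand: [-1,-1,-1,-1,-1,-1,-1,-1]

```text
clock: 13.22
position: [0.4088, -0.3596, 0.1056]
ee_rot: [0.001, 0.037, 0.999, -0.0]
contact_force: [0.8, -0.9, -0.8]
width: 0.0574
gripper_force: 43.6
```

```bash
python3 - <<'E'
from h import *
plan(.4075,-.3585,.099,88)
E
```

```text
t13.2 pos [ 0.4088 -0.3596  0.1056] yaw 85.8 tilt 0.08 w 0.0574 F [ 0.8 -0.9 -0.8] ->xyz units [0.005 0.003 0.022] rotz units -0.036
```

apply_moves:
  xyz:
    - [0,0,0.01]
    - [0,0,0.008]
    - [0,0,0.0]
  rot:
    - [0,0,0]
    - [0,0,0]
    - [0,0,0]
  hand: [-1,-1,-1]

```text
clock: 13.6
position: [0.4081, -0.3596, 0.0998]
ee_rot: [0.0, 0.037, 0.999, -0.0]
contact_force: [0.0, -0.3, -2.1]
width: 0.0575
gripper_force: 43.6
```

apply_moves:
  xyz:
    - [0,0,0]
    - [0,0,0]
    - [0,0,0]
    - [0,0,0]
    - [0,0,-0.1]
    - [0,0,-0.2]
    - [0,0,-0.2]
    - [0,0,-0.2]
  rot:
    - [0,0,0]
    - [0,0,0]
    - [0,0,0]
    - [0,0,0]
    - [0,0,0]
    - [0,0,0]
    - [0,0,0]
    - [0,0,0]
  hand: [1,1,1,1,1,1,1,1]

```text
clock: 14.6
position: [0.4079, -0.3592, 0.3115]
ee_rot: [0.0, 0.037, 0.999, -0.0]
contact_force: [0.1, -0.3, 0.1]
width: 0.0855
gripper_force: 0.0
```

```bash
python3 - <<'E'
from h import *
snap('scene','s4.png');snap('side','d4.png')
cv2.imwrite('pics/c4.png',np.hstack([cv2.resize(cv2.imread('pics/'+n),(400,300),interpolation=3) for n in('s4.png','d4.png')]))
plan(.5765,.293,.25,-5)
E
```

```text
t14.7 pos [ 0.4104 -0.3619  0.3172] yaw 85.8 tilt 0.85 w 0.0853 F [-0.1 -0.2 -0.8] ->xyz units [-0.389  2.22   0.205] rotz units -1.487
```

View pics/c4.png

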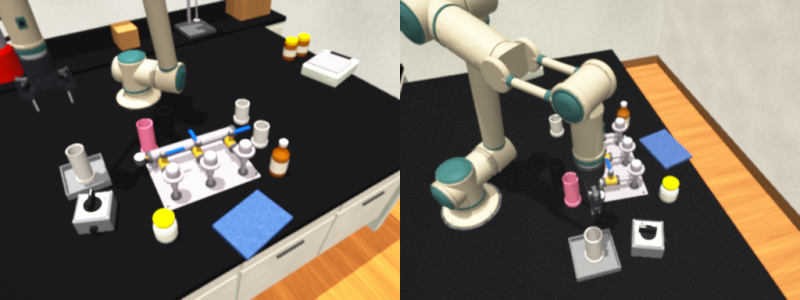

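The tall funnel stands upright in the tray. Next are the short funnels.

apply_moves:
  xyz:
    - [-0.03,0.15,0]
    - [-0.035,0.188,0]
    - [-0.035,0.188,0]
    - [-0.035,0.188,0]
    - [-0.035,0.188,0]
    - [-0.035,0.188,0]
    - [-0.035,0.188,0]
    - [-0.035,0.188,0]
  rot:
    - [0,0,0]
    - [0,0,0]
    - [0,0,0]
    - [0,0,0]
    - [0,0,0]
    - [0,0,0]
    - [0,0,0]
    - [0,0,0]
  hand: [1,1,1,1,1,1,1,1]

```text
clock: 15.7
position: [0.5227, 0.0749, 0.3089]
ee_rot: [-0.0, 0.037, 0.999, -0.0]
contact_force: [-0.0, -0.8, 0.5]
width: 0.0855
gripper_force: 0.0
```

apply_moves:
  xyz:
    - [-0.035,0.188,0]
    - [-0.035,0.188,0]
    - [0,0,0]
    - [0,0,0]
    - [0,0,0]
    - [0,0,0]
    - [0,0,0]
    - [0,0,0]
  rot:
    - [0,0,0]
    - [0,0,0]
    - [0,0,0.168]
    - [0,0,0.168]
    - [0,0,0.168]
    - [0,0,0.168]
    - [0,0,0.168]
    - [0,0,0.168]
  hand: [1,1,1,1,1,1,1,1]

```text
clock: 16.7
position: [0.5517, 0.184, 0.3086]
ee_rot: [-0.001, 0.538, 0.843, -0.0]
contact_force: [0.6, -0.5, 0.0]
width: 0.0855
gripper_force: 0.0
```

apply_moves:
  xyz:
    - [0,0,0]
    - [0,0,0]
    - [0,0,0]
    - [0,0,0]
  rot:
    - [0,0,0.168]
    - [0,0,0.168]
    - [0,0,0.168]
    - [0,0,0]
  hand: [1,1,1,1]

```text
clock: 17.2
position: [0.5517, 0.184, 0.3088]
ee_rot: [-0.0, 0.736, 0.677, -0.0]
contact_force: [-0.1, 0.8, -0.0]
width: 0.0852
gripper_force: 0.0
```

```bash
python3 - <<'E'
from h import *
snap('wrist','w5.png')
cv2.imwrite('pics/w5b.png',cv2.resize(cv2.imread('pics/w5.png'),(800,600),interpolation=3))
for P in [(.5765,.293,.09),(.4185,.3168,.09)]: print(proj('w5.png',P)*1.5625)
plan(.5765,.293,.25,-5)
E
```

```text
[425.46875 108.125  ]
[200.46875  92.1875 ]
t17.2 pos [0.5518 0.184  0.309 ] yaw -4.8 tilt 0.06 w 0.0850 F [ 0.   0.1 -1. ] ->xyz units [0.369 0.052 0.196] rotz units 0.004
```

View pics/w5b.png

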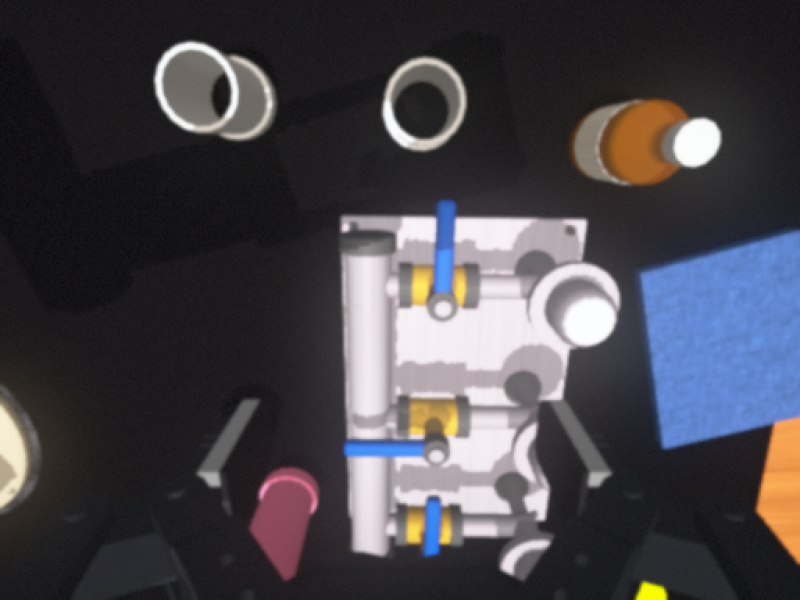

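Wrist view: funnel B's top ring is centred at about (426,101) and funnel A's at about (196,87), both where expected.

```bash
python3 - <<'E'
from h import *
k=.64
b=atz('w5.png',426*k,100*k,.09); print(b,atz('w5.png',196*k,87*k,.09))
plan(b[0],b[1],.048,-5)
E
```

```text
[0.5773 0.2983 0.09  ] [0.4161 0.3204 0.09  ]
t17.2 pos [0.5518 0.184  0.309 ] yaw -4.8 tilt 0.06 w 0.0850 F [ 0.   0.1 -1. ] ->xyz units [0.387 0.054 0.87 ] rotz units 0.004
```

apply_moves:
  xyz:
    - [0.127,0.018,0]
    - [0.127,0.018,0]
    - [0.127,0.018,0]
    - [0,0,0.15]
    - [0,0,0.18]
    - [0,0,0.18]
    - [0,0,0.18]
    - [0,0,0.13]
  rot:
    - [0,0,0]
    - [0,0,0]
    - [0,0,0]
    - [0,0,0]
    - [0,0,0]
    - [0,0,0]
    - [0,0,0]
    - [0,0,0]
  hand: [1,1,1,1,1,1,1,1]

```text
clock: 18.25
position: [0.5767, 0.2961, 0.0607]
ee_rot: [-0.001, 0.736, 0.677, -0.001]
contact_force: [0.1, -0.1, -0.0]
width: 0.0857
gripper_force: 0.0
```

apply_moves:
  xyz:
    - [0,0,0.03]
    - [0,0,0]
    - [0,0,0]
    - [0,0,0]
    - [0,0,0]
    - [0,0,0]
    - [0,0,0]
    - [0,0,0]
  rot:
    - [0,0,0]
    - [0,0,0]
    - [0,0,0]
    - [0,0,0]
    - [0,0,0]
    - [0,0,0]
    - [0,0,0]
    - [0,0,0]
  hand: [1,1,-1,-1,-1,-1,-1,-1]
  force: 40

```text
clock: 19.25
position: [0.5793, 0.2971, 0.0571]
ee_rot: [0.001, 0.737, 0.676, 0.002]
contact_force: [-0.2, 0.4, 5.8]
width: 0.0574
gripper_force: 43.2
```

```bash
python3 - <<'E'
from h import *
plan(.577,.297,.048,-5)
E
```

```text
t19.2 pos [0.5793 0.2971 0.0571] yaw -4.9 tilt 0.25 w 0.0574 F [-0.2  0.4  5.8] ->xyz units [-0.001 -0.008  0.03 ] rotz units 0.001
```

apply_moves:
  xyz:
    - [0,0,-0.08]
    - [0,0,-0.15]
    - [0,0,-0.18]
    - [0,0,-0.18]
    - [0,0,-0.18]
    - [0,0,0]
  rot:
    - [0,0,0]
    - [0,0,0]
    - [0,0,0]
    - [0,0,0]
    - [0,0,0]
    - [0,0,0]
  hand: [-1,-1,-1,-1,-1,-1]

```text
clock: 20.0
position: [0.5802, 0.2974, 0.2922]
ee_rot: [0.002, 0.737, 0.676, 0.006]
contact_force: [0.3, 0.6, -1.1]
width: 0.0573
gripper_force: 43.4
```

```bash
python3 - <<'E'
from h import *
snap('wrist','w6.png')
plan(.6516,-.1157,.29,-5.7)
cv2.imwrite('pics/w6b.png',cv2.imread('pics/w6.png')[150:384,100:420])
s=status.get_state();b=s['position'];print([proj('w6.png',b+[0,dy,.033])-[100,150] for dy in(0,.029,-.029)])
E
```

```text
t20.1 pos [0.5788 0.2969 0.2887] yaw -4.9 tilt 0.35 w 0.0571 F [-0.4 -0.8 -1.4] ->xyz units [-1.349  0.36  -0.006] rotz units 0.013
[array([155.3, 145.1]), array([149.2,  87.6]), array([160.7, 195.1])]
```

View pics/w6b.png

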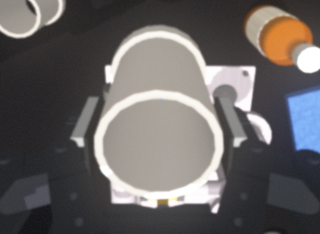

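apply_moves:
  xyz:
    - [-0.12,0.032,0]
    - [-0.175,0.047,0]
    - [-0.175,0.047,0]
    - [-0.175,0.047,0]
    - [-0.175,0.047,0]
    - [-0.175,0.047,0]
    - [-0.175,0.047,0]
    - [-0.175,0.047,0]
  rot:
    - [0,0,0]
    - [0,0,0]
    - [0,0,0]
    - [0,0,0]
    - [0,0,0]
    - [0,0,0]
    - [0,0,0]
    - [0,0,0]
  hand: [-1,-1,-1,-1,-1,-1,-1,-1]

```text
clock: 21.05
position: [0.6502, -0.1162, 0.2832]
ee_rot: [-0.002, 0.737, 0.676, -0.001]
contact_force: [1.1, 0.2, -1.4]
width: 0.0573
gripper_force: 43.3
```

apply_moves:
  xyz:
    - [0,0,0]
    - [0,0,0]
  rot:
    - [0,0,0]
    - [0,0,0]
  hand: [-1,-1]

```text
clock: 21.3
position: [0.6502, -0.1144, 0.2836]
ee_rot: [-0.002, 0.737, 0.676, -0.001]
contact_force: [-1.0, 0.2, -1.8]
width: 0.0573
gripper_force: 43.3
```

```bash
python3 - <<'E'
from h import *
snap('scene','s7.png');snap('side','d7.png')
plan(.6516,-.1157,.22,-5.7)
for n in('s7.png','d7.png'): print(n,proj(n,(.6516,-.1157,.148)))
E
```

```text
t21.4 pos [ 0.6505 -0.1134  0.2847] yaw -4.9 tilt 0.13 w 0.0576 F [-0.2  1.  -2.2] ->xyz units [-0.008  0.005  0.216] rotz units 0.014
s7.png [220.7 213.8]
d7.png [302.  207.4]
```

apply_moves:
  xyz:
    - [-0.01,0.005,0]
    - [0,0,0.1]
    - [0,0,0.1]
    - [0,0,0.04]
    - [0,0,0.02]
    - [0,0,0.02]
    - [0,0,0.015]
    - [0,0,0]
  rot:
    - [0,0,0]
    - [0,0,0]
    - [0,0,0]
    - [0,0,0]
    - [0,0,0]
    - [0,0,0]
    - [0,0,0]
    - [0,0,0]
  hand: [-1,-1,-1,-1,-1,-1,-1,-1]

```text
clock: 22.4
position: [0.6524, -0.1176, 0.1972]
ee_rot: [-0.0, 0.737, 0.676, 0.0]
contact_force: [-0.7, 0.2, -1.5]
width: 0.0576
gripper_force: 43.3
```

```bash
python3 - <<'E'
from h import *
plan(.652,-.1165,.175,-5.7)
E
```

```text
t22.4 pos [ 0.6524 -0.1176  0.1972] yaw -4.9 tilt 0.05 w 0.0576 F [-0.7  0.2 -1.5] ->xyz units [ 0.003 -0.002  0.074] rotz units 0.013
```

apply_moves:
  xyz:
    - [0,0,0.02]
    - [0,0,0.02]
    - [0,0,0.02]
    - [0,0,0.012]
    - [0,0,0]
  rot:
    - [0,0,0]
    - [0,0,0]
    - [0,0,0]
    - [0,0,0]
    - [0,0,0]
  hand: [-1,-1,-1,-1,-1]

```text
clock: 23.02
position: [0.6523, -0.1175, 0.1754]
ee_rot: [-0.0, 0.737, 0.676, 0.0]
contact_force: [-1.4, 2.5, 0.0]
width: 0.0574
gripper_force: 43.4
```

apply_moves:
  xyz:
    - [0,0,0.008]
    - [0,0,0]
    - [0,0,0]
    - [0,0,0]
    - [0,0,0]
    - [0,0,-0.1]
    - [0,0,-0.2]
    - [0,0,-0.13]
  rot:
    - [0,0,0]
    - [0,0,0]
    - [0,0,0]
    - [0,0,0]
    - [0,0,0]
    - [0,0,0]
    - [0,0,0]
    - [0,0,0]
  hand: [-1,1,1,1,1,1,1,1]

```text
clock: 24.02
position: [0.653, -0.1182, 0.3049]
ee_rot: [0.001, 0.737, 0.676, 0.001]
contact_force: [0.6, -0.5, 0.1]
width: 0.0854
gripper_force: 0.0
```

```bash
python3 - <<'E'
from h import *
snap('scene','s8.png');snap('side','d8.png')
a=cv2.resize(cv2.imread('pics/s8.png')[100:260,160:373],(400,300),interpolation=3)
b=cv2.resize(cv2.imread('pics/d8.png')[110:270,180:393],(400,300),interpolation=3)
cv2.imwrite('pics/c8.png',np.hstack([a,b]))
plan(.4175,.318,.30,-20)
E
```

```text
t24.1 pos [ 0.6546 -0.1186  0.3081] yaw -4.9 tilt 0.63 w 0.0858 F [ 0.1  0.2 -0.2] ->xyz units [ 1.382 -0.913  0.014] rotz units 0.251
```

View pics/c8.png

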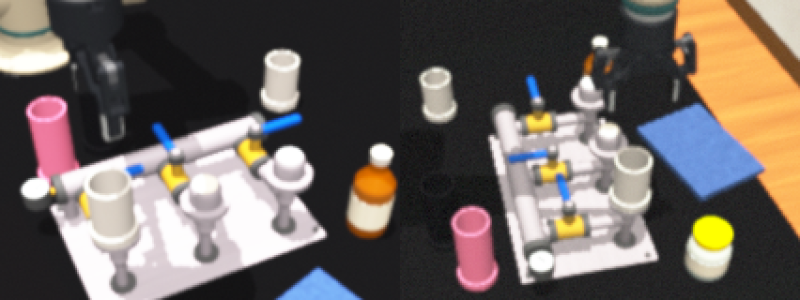

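Funnel B is seated on head R. Going for funnel A.

apply_moves:
  xyz:
    - [0.11,-0.08,0]
    - [0.145,-0.105,0]
    - [0.145,-0.105,0]
    - [0.145,-0.105,0]
    - [0.145,-0.105,0]
    - [0.145,-0.105,0]
    - [0.145,-0.105,0]
    - [0.145,-0.105,0]
  rot:
    - [0,0,0]
    - [0,0,0]
    - [0,0,0]
    - [0,0,0]
    - [0,0,0]
    - [0,0,0]
    - [0,0,0]
    - [0,0,0]
  hand: [1,1,1,1,1,1,1,1]

```text
clock: 25.12
position: [0.4365, 0.2405, 0.3012]
ee_rot: [-0.0, 0.737, 0.676, -0.0]
contact_force: [0.5, -0.3, -0.5]
width: 0.0855
gripper_force: 0.0
```

apply_moves:
  xyz:
    - [0,0,0]
    - [0,0,0]
  rot:
    - [0,0,0]
    - [0,0,0]
  hand: [1,1]

```text
clock: 25.38
position: [0.4378, 0.2391, 0.3015]
ee_rot: [0.0, 0.737, 0.676, -0.001]
contact_force: [-0.0, 0.0, -0.4]
width: 0.0852
gripper_force: 0.0
```

```bash
python3 - <<'E'
from h import *
snap('wrist','w9.png')
cv2.imwrite('pics/w9b.png',cv2.resize(cv2.imread('pics/w9.png'),(800,600),interpolation=3))
print(proj('w9.png',(.417,.319,.09))*1.5625)
plan(.417,.319,.05,-5)
E
```

```text
[365.3125  156.40625]
t25.4 pos [0.4382 0.2386 0.3016] yaw -5.0 tilt 0.06 w 0.0852 F [0.4 0.  0.2] ->xyz units [ 0.262 -0.093  0.838] rotz units 0.000
```

View pics/w9b.png

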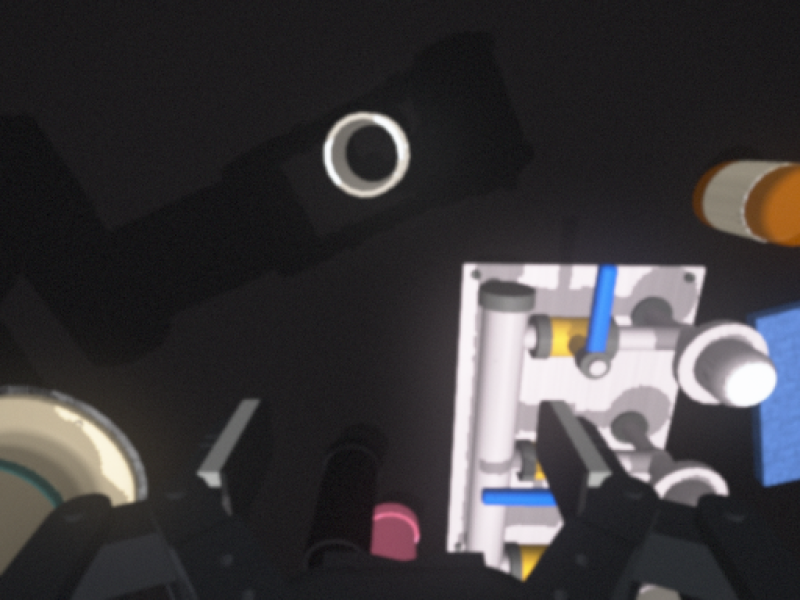

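Funnel A's rim is centred at (366,154), within 2 px of the prediction, so I'm descending on it.

apply_moves:
  xyz:
    - [0.133,-0.046,0]
    - [0.133,-0.046,0]
    - [0,0,0.13]
    - [0,0,0.18]
    - [0,0,0.18]
    - [0,0,0.18]
    - [0,0,0.13]
    - [0,0,0.035]
  rot:
    - [0,0,0]
    - [0,0,0]
    - [0,0,0]
    - [0,0,0]
    - [0,0,0]
    - [0,0,0]
    - [0,0,0]
    - [0,0,0]
  hand: [1,1,1,1,1,1,1,1]

```text
clock: 26.42
position: [0.4165, 0.3191, 0.049]
ee_rot: [-0.0, 0.738, 0.675, -0.003]
contact_force: [-0.3, 0.3, 0.5]
width: 0.0856
gripper_force: 0.0
```

apply_moves:
  xyz:
    - [0,0,0]
    - [0,0,0]
    - [0,0,0]
    - [0,0,0]
    - [0,0,0]
    - [0,0,0]
    - [0,0,0]
  rot:
    - [0,0,0]
    - [0,0,0]
    - [0,0,0]
    - [0,0,0]
    - [0,0,0]
    - [0,0,0]
    - [0,0,0]
  hand: [1,-1,-1,-1,-1,-1,-1]
  force: 40

```text
clock: 27.3
position: [0.4184, 0.3219, 0.0537]
ee_rot: [0.001, 0.737, 0.676, 0.002]
contact_force: [-0.6, -1.1, 5.4]
width: 0.0576
gripper_force: 42.6
```

apply_moves:
  xyz:
    - [0,0,-0.08]
    - [0,0,-0.15]
    - [0,0,-0.18]
    - [0,0,-0.18]
    - [0,0,-0.18]
    - [0,0,0]
  rot:
    - [0,0,0]
    - [0,0,0]
    - [0,0,0]
    - [0,0,0]
    - [0,0,0]
    - [0,0,0]
  hand: [-1,-1,-1,-1,-1,-1]

```text
clock: 28.05
position: [0.4194, 0.3227, 0.2885]
ee_rot: [0.001, 0.737, 0.676, 0.006]
contact_force: [0.1, 0.6, -2.0]
width: 0.0572
gripper_force: 43.6
```

```bash
python3 - <<'E'
from h import *
snap('wrist','w10.png')
plan(.6643,.0137,.22,-5.7)
g=cv2.imread('pics/w10.png'); b=status.get_state()['position']
c=proj('w10.png',b+[0,0,.033]); print(c,proj('w10.png',b+[0,.029,.033]),proj('w10.png',b+[0,-.029,.033]))
m=g.min(2); x=int(c[0])
print([ (i,int(m[i,x])) for i in range(225,360,2) if m[i,x]>185])
E
```

```text
t28.1 pos [0.4179 0.3218 0.2854] yaw -4.9 tilt 0.35 w 0.0574 F [ 0.1 -0.1 -1.9] ->xyz units [-0.953  0.905  0.219] rotz units 0.013
[255.3 296.2] [249.1 238.6] [260.6 346.3]
[(247, 190), (249, 242), (251, 249), (253, 247), (255, 232), (351, 216), (353, 244), (355, 244), (357, 208)]
```

```bash
python3 - <<'E'
from h import *
b=np.array([.4179,.3218,.2854])
for n,bb,h in (('w10.png',b,.0363),('w6.png',np.array([.5788,.2969,.2887]),.033)):
  g=cv2.imread('pics/'+n).min(2)
  for dy in(0,-.002,-.004,-.006): print(n,dy,[proj(n,bb+[0,dy+s,h]) for s in(.029,-.029)])
  x=int(proj(n,bb+[0,0,h])[0]); print([ (i,int(g[i,x])) for i in range(225,360) if g[i,x]>170])
  y=296; print([ (i,int(g[y,i])) for i in range(170,340) if g[y,i]>185])
E
```

```text
w10.png 0 [array([249. , 242.3]), array([260.8, 352. ])]
w10.png -0.002 [array([249.4, 246.7]), array([261.1, 355.2])]
w10.png -0.004 [array([249.9, 250.9]), array([261.5, 358.5])]
w10.png -0.006 [array([250.3, 255.2]), array([261.8, 361.7])]
[(246, 172), (247, 190), (248, 223), (249, 242), (250, 249), (251, 249), (252, 248), (253, 247), (254, 243), (255, 232), (256, 205), (257, 177), (350, 183), (351, 216), (352, 237), (353, 244), (354, 245), (355, 244), (356, 237), (357, 208)]
[(193, 205), (194, 237), (195, 245), (196, 246), (197, 245), (198, 246), (199, 244), (200, 237), (201, 218), (315, 197), (316, 231), (317, 243), (318, 246), (319, 246), (320, 246), (321, 246), (322, 241), (323, 217)]
w6.png 0 [array([249.2, 237.5]), array([260.7, 345.1])]
w6.png -0.002 [array([249.6, 241.8]), array([261.1, 348.3])]
w6.png -0.004 [array([250.1, 246. ]), array([261.4, 351.5])]
w6.png -0.006 [array([250.5, 250.1]), array([261.7, 354.6])]
[(239, 182), (240, 219), (241, 240), (242, 245), (243, 244), (244, 243), (245, 241), (246, 238), (247, 230), (248, 213), (249, 181), (341, 205), (342, 246), (343, 254), (344, 255), (345, 255), (346, 255), (347, 255), (348, 246), (349, 212), (350, 227), (351, 247), (352, 251), (353, 250), (354, 250), (355, 248), (356, 234), (357, 183)]
[(195, 220), (196, 235), (197, 238), (198, 240), (199, 239), (200, 237), (201, 229), (202, 202), (315, 205), (316, 231), (317, 238), (318, 239), (319, 240), (320, 241), (321, 234), (322, 212)]
```

apply_moves:
  xyz:
    - [-0.085,0.08,0]
    - [-0.123,0.118,0]
    - [-0.123,0.118,0]
    - [-0.123,0.118,0]
    - [-0.123,0.118,0]
    - [-0.123,0.118,0]
    - [-0.123,0.118,0]
    - [-0.123,0.118,0]
  rot:
    - [0,0,0]
    - [0,0,0]
    - [0,0,0]
    - [0,0,0]
    - [0,0,0]
    - [0,0,0]
    - [0,0,0]
    - [0,0,0]
  hand: [-1,-1,-1,-1,-1,-1,-1,-1]

```text
clock: 29.1
position: [0.6634, 0.0139, 0.2803]
ee_rot: [-0.002, 0.737, 0.676, -0.001]
contact_force: [0.7, 0.5, -1.7]
width: 0.058
gripper_force: 43.6
```

apply_moves:
  xyz:
    - [0,0,0]
    - [0,0,0]
  rot:
    - [0,0,0]
    - [0,0,0]
  hand: [-1,-1]

```text
clock: 29.35
position: [0.6625, 0.0154, 0.2806]
ee_rot: [-0.002, 0.737, 0.676, -0.001]
contact_force: [-0.6, 0.4, -1.3]
width: 0.0575
gripper_force: 43.7
```

```bash
python3 - <<'E'
from h import *
plan(.6645,.0145,.194,-5.7)
E
```

```text
t29.4 pos [0.6625 0.0154 0.2806] yaw -5.0 tilt 0.25 w 0.0575 F [-0.6  0.4 -1.3] ->xyz units [-0.003  0.008  0.289] rotz units 0.012
```

apply_moves:
  xyz:
    - [-0.004,0.006,0]
    - [0,0,0.1]
    - [0,0,0.1]
    - [0,0,0.04]
    - [0,0,0.02]
    - [0,0,0.02]
    - [0,0,0.012]
    - [0,0,0]
  rot:
    - [0,0,0]
    - [0,0,0]
    - [0,0,0]
    - [0,0,0]
    - [0,0,0]
    - [0,0,0]
    - [0,0,0]
    - [0,0,0]
  hand: [-1,-1,-1,-1,-1,-1,-1,-1]

```text
clock: 30.35
position: [0.6654, 0.0138, 0.1952]
ee_rot: [0.0, 0.737, 0.676, 0.0]
contact_force: [-0.2, 0.7, -0.8]
width: 0.0578
gripper_force: 43.7
```

apply_moves:
  xyz:
    - [0,0,0.02]
    - [0,0,0.02]
    - [0,0,0.02]
    - [0,0,0.014]
    - [0,0,0]
  rot:
    - [0,0,0]
    - [0,0,0]
    - [0,0,0]
    - [0,0,0]
    - [0,0,0]
  hand: [-1,-1,-1,-1,-1]

```text
clock: 30.98
position: [0.6651, 0.014, 0.1723]
ee_rot: [-0.0, 0.737, 0.676, -0.0]
contact_force: [-0.2, 1.6, -1.4]
width: 0.0576
gripper_force: 43.7
```

apply_moves:
  xyz:
    - [0,0,0.008]
    - [0,0,0]
    - [0,0,0]
    - [0,0,0]
    - [0,0,0]
    - [0,0,-0.1]
    - [0,0,-0.2]
    - [0,0,-0.13]
  rot:
    - [0,0,0]
    - [0,0,0]
    - [0,0,0]
    - [0,0,0]
    - [0,0,0]
    - [0,0,0]
    - [0,0,0]
    - [0,0,0]
  hand: [-1,1,1,1,1,1,1,1]

```text
clock: 31.98
position: [0.6659, 0.0137, 0.3023]
ee_rot: [0.001, 0.737, 0.676, 0.001]
contact_force: [0.1, 0.0, -0.3]
width: 0.0851
gripper_force: 0.0
```

```bash
python3 - <<'E'
from h import *
plan(.595,-.050,.25,-5.7)
E
```

```text
t32.0 pos [0.6659 0.0137 0.3023] yaw -4.9 tilt 0.18 w 0.0851 F [ 0.1  0.  -0.3] ->xyz units [-0.232 -0.218  0.174] rotz units 0.013
```

Both funnels are in place. Now to lever R, with a look from above first.

apply_moves:
  xyz:
    - [-0.075,-0.113,0]
    - [-0.077,-0.113,0]
    - [-0.077,-0.113,0]
    - [0,0,0.1]
    - [0,0,0]
  rot:
    - [0,0,0.006]
    - [0,0,0.006]
    - [0,0,0]
    - [0,0,0]
    - [0,0,0]
  hand: [1,1,1,1,1]

```text
clock: 32.6
position: [0.556, -0.0452, 0.2679]
ee_rot: [-0.002, 0.741, 0.671, -0.001]
contact_force: [-0.5, -0.2, 0.4]
width: 0.0851
gripper_force: 0.0
```

```bash
python3 - <<'E'
from h import *
snap('wrist','w11.png');snap('scene','s11.png')
a=cv2.resize(cv2.imread('pics/s11.png')[100:260,160:373],(400,300),interpolation=3)
cv2.imwrite('pics/c11.png',np.hstack([a,cv2.resize(cv2.imread('pics/w11.png'),(400,300),interpolation=3)]))
plan(.5587,-.0459,.103,-5.7)
for P in [(.560,-.030,.121),(.5525,-.1076,.121),(.652,-.1175,.208),(.6645,.0125,.208)]: print(proj('w11.png',P)/1.28+[400,0])
E
```

```text
t32.7 pos [ 0.5581 -0.0452  0.2698] yaw -5.7 tilt 0.03 w 0.0853 F [ 0.  -0.2  0.1] ->xyz units [-0.002  0.002  0.556] rotz units 0.001
[604.0625  131.09375]
[604.0625  186.09375]
[701.796875 225.3125  ]
[723.046875  94.765625]
```

View pics/c11.png

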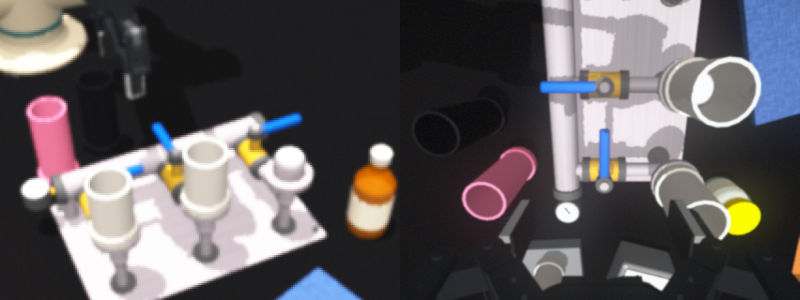

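Both funnels look seated. The lever tip at (604,130) and stem at (603,187) match the prediction. Descending astride the lever.

apply_moves:
  xyz:
    - [0,0,0.13]
    - [0,0,0.15]
    - [0,0,0.15]
    - [0,0,0.1]
    - [0,0,0.024]
    - [0,0,0]
    - [0,0,0]
    - [0,0,0]
  rot:
    - [0,0,0]
    - [0,0,0]
    - [0,0,0]
    - [0,0,0]
    - [0,0,0]
    - [0,0,0]
    - [0,0,0]
    - [0,0,0]
  hand: [1,1,1,1,1,-1,-1,-1]
  force: 20

```text
clock: 33.7
position: [0.5586, -0.0454, 0.1046]
ee_rot: [0.001, 0.741, 0.671, 0.001]
contact_force: [-0.2, 0.5, -0.2]
width: 0.032
gripper_force: 0.0
```

apply_moves:
  xyz:
    - [0,0,0]
    - [0,0,0]
    - [0,0,0]
    - [0,0,0]
    - [0,0,0]
  rot:
    - [0,0,0]
    - [0,0,0]
    - [0,0,0]
    - [0,0,0]
    - [0,0,0]
  hand: [-1,-1,-1,-1,-1]

```text
clock: 34.33
position: [0.5582, -0.0453, 0.104]
ee_rot: [0.001, 0.741, 0.671, 0.001]
contact_force: [0.2, 0.1, 6.2]
width: 0.0135
gripper_force: 25.0
```

Gripping the lever. Now turning it counter-clockwise about the stem.

apply_moves:
  xyz:
    - [-0.003,-0.036,0]
    - [-0.003,-0.036,0]
    - [-0.003,-0.036,0]
    - [-0.003,-0.036,0]
    - [-0.003,-0.036,0]
    - [-0.003,-0.036,0]
    - [-0.003,-0.036,0]
    - [-0.003,-0.036,0]
  rot:
    - [0,0,-0.167]
    - [0,0,-0.167]
    - [0,0,-0.167]
    - [0,0,-0.167]
    - [0,0,-0.167]
    - [0,0,-0.167]
    - [0,0,-0.167]
    - [0,0,-0.167]
  hand: [-1,-1,-1,-1,-1,-1,-1,-1]

```text
clock: 35.33
position: [0.4924, -0.0908, 0.104]
ee_rot: [0.001, 0.132, 0.991, -0.0]
contact_force: [1.3, -1.0, 4.4]
width: 0.0132
gripper_force: 24.9
```

apply_moves:
  xyz:
    - [-0.003,-0.036,0]
    - [0,-0.006,0]
    - [0,0,0]
  rot:
    - [0,0,-0.167]
    - [0,0,0]
    - [0,0,0]
  hand: [-1,-1,-1]

```text
clock: 35.7
position: [0.4906, -0.101, 0.1039]
ee_rot: [0.001, 0.049, 0.999, 0.002]
contact_force: [2.7, 5.9, 5.4]
width: 0.0135
gripper_force: 25.1
```

```bash
python3 - <<'E'
from h import *
plan(.4908,-.1014,.103,84.3)
E
```

```text
t35.7 pos [ 0.4906 -0.101   0.1039] yaw 84.4 tilt 0.26 w 0.0135 F [2.7 5.9 5.4] ->xyz units [-0.001 -0.001  0.003] rotz units 0.001
```

apply_moves:
  xyz:
    - [0,0,0]
    - [0,0,0]
    - [0,0,0]
    - [0,0,0]
    - [0,0,-0.1]
    - [0,0,-0.2]
    - [0,0,-0.2]
    - [0,0,-0.17]
  rot:
    - [0,0,0]
    - [0,0,0]
    - [0,0,0]
    - [0,0,0]
    - [0,0,0]
    - [0,0,0]
    - [0,0,0]
    - [0,0,0]
  hand: [1,1,1,1,1,1,1,1]

```text
clock: 36.7
position: [0.4894, -0.1027, 0.3066]
ee_rot: [0.001, 0.048, 0.999, -0.0]
contact_force: [0.9, 0.3, -0.7]
width: 0.085
gripper_force: 0.0
```

```bash
python3 - <<'E'
from h import *
snap('wrist','w12.png');snap('scene','s12.png');snap('side','d12.png')
a=cv2.resize(cv2.imread('pics/s12.png')[100:260,70:340],(400,237),interpolation=3)
b=cv2.resize(cv2.imread('pics/d12.png')[100:340,180:450],(400,355),interpolation=3)
L=np.vstack([a,b]); w=cv2.resize(cv2.imread('pics/w12.png'),(400,300),interpolation=3)
cv2.imwrite('pics/c12.png',np.hstack([L,np.vstack([w,np.zeros((292,400,3),np.uint8)])]))
plan(.60,-.3675,.30,69)
E
```

```text
t36.9 pos [ 0.4907 -0.1031  0.3072] yaw 84.5 tilt 0.39 w 0.0853 F [ 1.  -0.3 -0.7] ->xyz units [-0.447 -0.842  0.028] rotz units 0.259
```

View pics/c12.png

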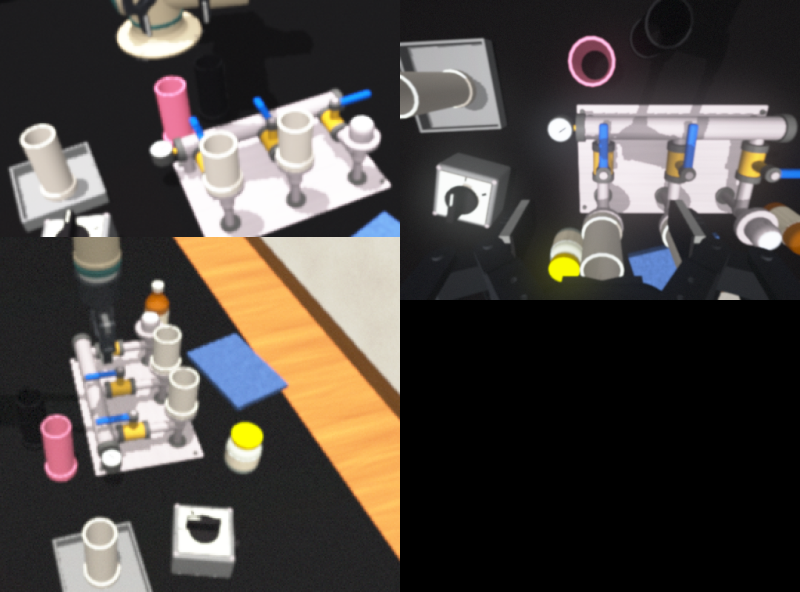

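Levers R and M are open, L is shut, and both funnels are seated. Back to the switch.

apply_moves:
  xyz:
    - [-0.07,-0.134,0]
    - [-0.094,-0.177,0]
    - [-0.094,-0.177,0]
    - [-0.094,-0.177,0]
    - [-0.094,-0.177,0]
    - [0,0,0]
    - [0,0,0]
    - [0,0,0]
  rot:
    - [0,0,0]
    - [0,0,0]
    - [0,0,0]
    - [0,0,0]
    - [0,0,0]
    - [0,0,0.13]
    - [0,0,0.13]
    - [0,0,0]
  hand: [1,1,1,1,1,1,1,1]

```text
clock: 37.85
position: [0.5978, -0.3667, 0.3016]
ee_rot: [-0.002, 0.182, 0.983, 0.001]
contact_force: [-0.5, 0.1, 0.0]
width: 0.0858
gripper_force: 0.0
```

```bash
python3 - <<'E'
from h import *
plan(.60,-.3675,.087,69)
E
```

```text
t37.9 pos [ 0.5978 -0.3667  0.3016] yaw 69.0 tilt 0.24 w 0.0858 F [-0.5  0.1  0. ] ->xyz units [-0.011 -0.001  0.715] rotz units -0.000
```

apply_moves:
  xyz:
    - [-0.008,0,0.13]
    - [0,0,0.17]
    - [0,0,0.17]
    - [0,0,0.15]
    - [0,0,0.09]
    - [0,0,0]
    - [0,0,0]
    - [0,0,0]
  rot:
    - [0,0,0]
    - [0,0,0]
    - [0,0,0]
    - [0,0,0]
    - [0,0,0]
    - [0,0,0]
    - [0,0,0]
    - [0,0,0]
  hand: [1,1,1,1,1,1,-1,-1]
  force: 40

```text
clock: 38.85
position: [0.6016, -0.3683, 0.0932]
ee_rot: [0.002, 0.183, 0.983, -0.001]
contact_force: [-0.4, 0.7, -0.3]
width: 0.0513
gripper_force: 0.0
```

apply_moves:
  xyz:
    - [0,0,0]
    - [0,0,0]
    - [0,0,0]
    - [0,0,0]
    - [0,0,0]
    - [0,0,0]
  rot:
    - [0,0,0]
    - [0,0,0]
    - [0,0,0]
    - [0,0,0]
    - [0,0,0]
    - [0,0,0]
  hand: [-1,-1,-1,-1,-1,-1]

```text
clock: 39.6
position: [0.6, -0.3705, 0.0926]
ee_rot: [0.001, 0.183, 0.983, -0.002]
contact_force: [-3.0, -5.0, 1.9]
width: 0.013
gripper_force: 41.5
```

apply_moves:
  xyz:
    - [0,0,0]
    - [0,0,0]
    - [0,0,0]
    - [0,0,0]
    - [0,0,0]
    - [0,0,0]
    - [0,0,0]
    - [0,0,0]
  rot:
    - [0,0,0.17]
    - [0,0,0.17]
    - [0,0,0.17]
    - [0,0,0.17]
    - [0,0,0.17]
    - [0,0,0.15]
    - [0,0,0]
    - [0,0,0]
  hand: [-1,-1,-1,-1,-1,-1,-1,-1]

```text
clock: 40.6
position: [0.5998, -0.3709, 0.0926]
ee_rot: [0.002, 0.65, 0.76, -0.002]
contact_force: [-3.8, -5.5, 3.5]
width: 0.0132
gripper_force: 40.9
```

apply_moves:
  xyz:
    - [0,0,0]
    - [0,0,0]
    - [0,0,0]
    - [0,0,0]
    - [0,0,-0.12]
    - [0,0,-0.2]
    - [0,0,-0.2]
    - [0,0,-0.2]
  rot:
    - [0,0,0]
    - [0,0,0]
    - [0,0,0]
    - [0,0,0]
    - [0,0,0]
    - [0,0,0]
    - [0,0,0]
    - [0,0,0]
  hand: [1,1,1,1,1,1,1,1]

```text
clock: 41.6
position: [0.6006, -0.3673, 0.3092]
ee_rot: [0.0, 0.65, 0.76, 0.0]
contact_force: [0.9, -0.4, -0.1]
width: 0.085
gripper_force: 0.0
```

```bash
python3 - <<'E'
from h import *
snap('wrist','w13.png');snap('scene','s13.png')
a=cv2.resize(cv2.imread('pics/s13.png'),(400,300),interpolation=3)
w=cv2.resize(cv2.imread('pics/w13.png'),(400,300),interpolation=3)
cv2.imwrite('pics/c13.png',np.hstack([a,w]))
plan(.60,-.3675,.3,9)
E
```

```text
t41.7 pos [ 0.6031 -0.3692  0.3164] yaw 8.9 tilt 0.91 w 0.0854 F [-0.1 -1.4 -0.2] ->xyz units [ 0.008 -0.01   0.055] rotz units -0.001
```

View pics/c13.png

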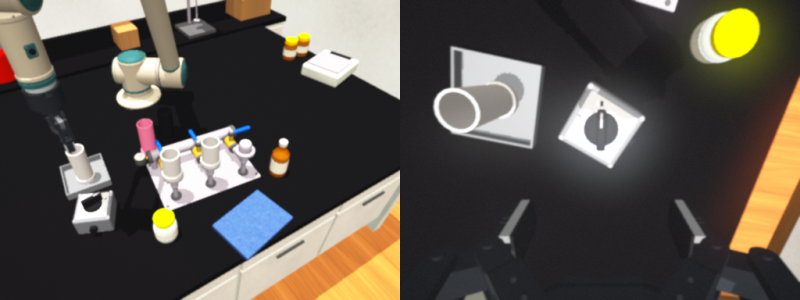

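The handle points at the broad mark (601,105), so the pump is on. Everything stands as required and the robot is clear.

```bash
python3 -c "
from h import *
print(job.sign_off())"
```

```text
the job is handed in; nothing more can be done
None
```

The job is handed in, though no verdict came back: in the last pictures the tall funnel stands in the tray, both short funnels are fitted (middle and right heads as the robot sees them) with their valves open, the bare head's valve is shut, and the pump was switched off first and is on again.

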